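Fit the drip tray and open the push-and-turn solvent bottle

TASK

Slide the loose steel drip tray fully home into the slot under the bottle stand, let go of it, and then open the oblong solvent bottle on the stand: press its safety cap down, keep pressing while you twist it about a quarter turn anticlockwise, and lift it off. Finish while still holding the cap in the gripper, level and still, straight above the open neck with 5 to 10 cm of air between them, so that it drips back into the bottle. The bottle must stay standing in its stand and everything else on the bench is left where it is.

Things in the scene. Friction and masses are not known exactly. Their poses are not given: they have to be found in the camera images.
- tray_grip (a point): Grip point of the loose steel drip tray (0.25 to 0.4 kg): middle of its upright fin, 30 mm above the tray's underside. Fin 14 mm thick (tray's y: grip it across this), 36 mm long (x), top 46 mm above the underside, on a flat tongue 44 mm wide, 6 mm thick. Axes: x from the fin towards the pan, whose far edge enters the slot first; z up. The pan's centre is 95 mm along +x.
- tray_pan (a point): Centre of the tray's shallow pan, 6 mm above its underside; pan 120 mm long (x), 110 mm wide (y), 12 mm high; axes as tray_grip. At the start the tray lies flat on the bench, some way before the slot's mouth, its leading edge roughly towards it.
- tray_home (a point): Where tray_pan is, with parallel axes, when the tray is fully home against the stop at the back of the slot. x points into the slot, z up. Fixed to the bottle stand, a low grey steel bridge bolted to the bench with a grating on top. At home the pan is under the grating and the fin stands 15 to 51 mm outside the rails.
- slot_mouth (a point): Middle of the slot's mouth between the front ends of the side rails, 62 mm before tray_home along -x, same axes and height. The slot is 114 mm wide (2 mm play each side of the pan) and 15 mm high (3 mm above the pan); its floor is the bench top. Thin lips flare outwards from the rails for another 13 mm towards -x.
- stand_deck (a point): Point on top of the stand's grating (20 mm above the bench) under the middle of the bottle, 16 mm beyond tray_home along x; axes as tray_home. A steel rim round the bottle's foot rises 26 mm above the grating (1.5 mm play) and keeps the bottle from turning.
- neck (a point): Centre of the rim of the bottle's neck, 194 mm above its underside; z up. The bottle is loose (0.5 to 1 kg), oblong, white plastic, 70 mm (x) by 110 mm (y) by 158 mm to the shoulder, upright in the stand's rim, axes parallel to the stand's. Neck 25 mm across, 36 mm long, with a 35 mm bayonet flange near its top.
- cap_center (a point): Centre of the black ribbed round push-and-turn cap, half-way up; 44 mm across, 30 mm high, 50 g; z up along it. Locked, it coincides with neck, axes parallel; its lower edge is then 21 mm above the bottle's shoulder. Sprung bayonet: pushed up by 6 N; only when pressed 4 mm down (10 N) can it turn; bottoms at 6 mm (12 N).
- cap: The same cap, at the centre of its lower edge, 15 mm below cap_center, same axes. Kept pressed down it turns anticlockwise seen from above (clockwise is blocked): turned 52 to 98 degrees from locked (75 is the middle, 98 the stop) its two lugs stand in the wide gaps of the flange and it lifts straight off.
- spray_can: Bystander, to be left alone: aerosol can, 66 mm across, 190 mm tall, standing; origin at its underside.
- oil_bottle: Bystander, to be left alone: round bottle, 60 mm across, 170 mm tall, standing; origin at its underside.
- spanner: Bystander, to be left alone: steel spanner 180 mm long, lying flat; local x along it; origin at its underside.
- screwdriver: Bystander, to be left alone: screwdriver 200 mm long, lying; local x along it; origin at its underside.
- hose_clamp: Bystander, to be left alone: steel hose clamp, ring 55 mm across and 12 mm high, lying flat; origin at its underside.
- socket: Bystander, to be left alone: steel deep socket, 28 mm across, 64 mm tall, standing; origin at its underside.
Not all that is in view belongs to the job. Leave any green look-alike of the part that bears tray_grip alone.

How it is judged (in metres and radians):
On the way, in this order (a step that is already met when the one before it is completed fails the run):
1. the drip tray is fully home in the slot and let go of (x of tray_pan in the frame of tray_home between -0.006 and 0.005 m and y of tray_pan in the frame of tray_home between -0.005 and 0.005 m and z of tray_pan in the frame of tray_home between -0.004 and 0.005 m and angle between the x axis of tray_pan and the x axis of tray_home, either way round below 0.06 rad and contact force between the fingers and tray below 0.2 N), for 0.2 s.
2. the cap is pressed down on the neck (horizontal distance between cap_center and neck below 0.008 m and z of cap_center in the frame of neck below 0.008 m and z of cap_center in the frame of neck below -0.0025 m), for 0.05 s.
3. the cap is twisted to its release while still on the neck (horizontal distance between cap_center and neck below 0.008 m and z of cap_center in the frame of neck below 0.008 m and angle between the x axis of cap_center and the x axis of neck, either way round above 0.8 rad), for 0.05 s.
At the end, for the whole second after the job is handed in: Tray home (6 mm from stop, 5 mm sideways, flat, 0.06 rad); cap gripped, still, tilt under 0.2 rad, centre within 20 mm of the neck axis and 45 to 135 mm above the rim (lower edge 30 to 120 mm), clear of the bottle; bottle upright, fully down in the stand (x of tray_pan in the frame of tray_home between -0.006 and 0.005 m and y of tray_pan in the frame of tray_home between -0.005 and 0.005 m and z of tray_pan in the frame of tray_home between -0.004 and 0.005 m and angle between the x axis of tray_pan and the x axis of tray_home, either way round below 0.06 rad and horizontal distance between cap_center and neck below 0.02 m and z of cap_center in the frame of neck between 0.045 and 0.135 m and angle between cap_center's own z axis and vertical below 0.2 rad and linear speed of cap below 0.03 m/s and contact force between the fingers and cap above 1 N and contact force between cap and bottle below 0.1 N and z of neck in the frame of stand_deck between 0.188 and 0.198 m and angle between neck's own z axis and vertical below 0.05 rad and horizontal distance between neck and stand_deck below 0.012 m); the arm keeps its last pose, push and grip.
It fails at once if the bottle is lifted more than 15 mm or tipped (z of neck in the frame of stand_deck above 0.209 m or angle between neck's own z axis and vertical above 0.15 rad).
It fails at once if a bystander is moved more than 30 mm (distance of any of spray_can, oil_bottle, spanner, screwdriver, hose_clamp, socket from where it was at the start of the episode above 0.03 m).
It also fails if it takes over 54 s, if anything falls off the work surface, if the arm or the gripper's body presses on something with over 40 N, if the wrist force passes 120 N, or if a joint passes its speed limit or range.

ROBOT

A 7-joint arm with a two-finger parallel gripper is mounted at the origin on the work surface. World frame = base frame: x ahead of the robot, y to its left, z up, the work surface at z = 0. Lengths are in mm, angles in rad, forces in N, time in s.
With the tool pointing down it reaches from about 400 to 850 mm from the base axis. Payload 4.5 kg.
Tool frame: the origin (TCP) lies on the centre line of the jaws, within the pads' length; the fingertips stand 22 mm ahead of it and the grasp point (between the pads) lies 3 mm ahead of it; z points along the fingers, y is the line along which they close (so a half turn about z gives the same grasp; the last joint's range is limited). The gripper opens to 88 mm and grips with 3 to 60 N. Pads are 18 mm wide; open, the fingers measure 123 mm over their backs; the gripper's body (75 mm by 187 mm) begins 45 mm behind the grasp point.
Start: joints at [-1.222, 0.689, -0.195, 1.565, 0.157, 0.902, -0.215], TCP at [193.497, 594.315, 260.743] pointing down, gripper open.
Joint ranges: [-3.01, 3.01], [-0.46, 2.08], [-1.47, 1.51], [0.13, 2.56], [-1, 4.14], [0.04, 2.09], [-2.66, 2.66]. Speed limits (rad/s): [2.57, 2.57, 3.14, 3.14, 3.14, 3.14, 3.14].

INTERFACE

Orientations are given as [roll, pitch, yaw] about the fixed x, y, z axes, in that order (R = Rz(yaw) Ry(pitch) Rx(roll)).
In Python, from rig import manip, vision, job, find_in, tip_of gives the robot as it stands.
- The arm moves only by the shell command python3 -m pendant 'ROWS' [OPENING] [FORCE]. ROWS is JSON, a list of rows, each an object with "dp": the shift along the tool's x, y, z in mm, a list of three; "spin": the turn about the tool's z in degrees. In form: [{"dp": [x, y, z], "spin": spin}, ...]. A call has 1 to 12 rows; each row is the pose to reach, as a shift and turn from the pose commanded when the call began, along the tool's axes at that moment; what a row does not reach only later rows make up. A row lasts 1/12 s, in which the tool goes at most 41.7 mm and 7.16 degrees, less where a joint would pass 70% of its speed; a pose out of reach is approached as far as the arm can. A call with a gripper value outside its range is refused whole. OPENING is the closure, from 0 (fully open) to 1 (shut), set as the call begins (- or left out, the last holds). The fingers move at their own pace and stop on an object; FORCE is the grip in N (left out, the last holds). Time passes only in rows, so rows that repeat a pose let the fingers close. It gives the time, the measured TCP pose, the force, the opening and the grip force at its end, in the units of the state.
- manip.observe(): the state, without advancing time (a new reading comes with each control period).
- vision.grab_frame(name): name is "scene" or "top" or "wrist"; returns the picture (480x640x3 uint8, red, green, blue); there is no depth.
- vision.camera_params(name): a dict with "fov_y" (degrees; the focal length in pixels is half the picture's height over the tangent of half this angle, whatever the lens; pixels are square), "cx", "cy" (the principal point, pixels), "R" (3x3) and "t" (3): a world point X has camera coordinates R X + t; the wrist camera has in their place "T_tool_cam" (4x4, takes a point from camera to tool coordinates, whose origin is the TCP and whose axes are the flange's). Camera axes: x right, y down, z forward; pixel columns grow to the right and rows downward; lengths in mm; the calibration is good to about 2 mm. A picture is of the moment at which its call begins: read the wrist's pose just before it. camera_params takes no time and is no camera call.
- job.job_done(): hands the job in; it is judged then, once.
Trained networks look in the newest picture that a camera, given by its name, has taken for a name from the list of things; names that differ only in an ending like _2 or _b are one class to them, and where a whole thing is asked for, a point or a joint stands for the part that bears it (a point fixed in the world has none). Each returns a list of dicts, best first, with "confidence" (0 to 1); they miss things now and then, are a little off and sometimes report something else, mostly with a low value. They report only what shows in the picture. A call takes as long as a camera call. They do not tell look-alikes from the thing itself.
- find_in(camera, label): "centre" ([x, y, z] in mm, in world coordinates, good to about 4 mm: the middle of the surface that is visible of it).
- tip_of(camera, label): "centre" ([x, y, z] in mm, in world coordinates, good to about 4 mm: a listed point, or the origin of a listed thing).
The state is a dict: "t": time; "joint_positions": joint angles; "joint_velocities": joint speeds; "joint_torque": joint torques, N m; "eef_pos": TCP position; "ee_rot": TCP orientation; "ft_force": force on the tool from outside, world axes, zero at the start; "moment": the same for the moment, N m; "opening": finger opening in mm; "grip_force": force on a finger pad.
Only numpy, scipy, OpenCV 4.12 (cv2) and the standard library are available. Lean on these libraries where they do the work, as an engineer would, in place of code of your own. Each camera call takes 0.05 s, during which the arm holds its last target. There are 200 camera calls.

## Working session

There is one attempt and no reset: what is moved stays moved. The work goes in short steps, Python scripts to look and compute and a shell command to move; the robot and the scene stay as the last step left them, time stands still between calls to the robot, and variables do not carry over. Pictures are saved under pics/ and viewed, at most 16 in all, crops included, and the job is handed in when it is done.

```bash
mkdir -p pics; ls; cat > h.py <<'E'
import numpy as np, cv2
from rig import manip, vision, job, find_in, tip_of
from scipy.spatial.transform import Rotation as Ro
def snap(c,f):
    im=vision.grab_frame(c); cv2.imwrite('pics/'+f,im[:,:,::-1]); return im
def show():
    s=manip.observe(); print('t',round(s['t'],2),'tcp',np.round(s['eef_pos'],1),'rpy',np.round(s['ee_rot'],3),'F',np.round(s['ft_force'],1),'op',s['opening'],'g',s['grip_force']); return s
def rot(s=None): return Ro.from_euler('xyz',(s or manip.observe())['ee_rot']).as_matrix()
def proj(c,X,s=None):
    p=vision.camera_params(c); f=240/np.tan(np.radians(p['fov_y'])/2)
    if 'R' in p: Y=np.array(p['R'])@X+np.array(p['t'])
    else:
        T=np.eye(4);T[:3,:3]=rot(s);T[:3,3]=s['eef_pos'];Y=(np.linalg.inv(T@np.array(p['T_tool_cam']))@np.r_[X,1])[:3]
    return np.array([p['cx']+f*Y[0]/Y[2],p['cy']+f*Y[1]/Y[2]])
def ray(c,uv,z,s=None):
    p=vision.camera_params(c); f=240/np.tan(np.radians(p['fov_y'])/2)
    d=np.array([(uv[0]-p['cx'])/f,(uv[1]-p['cy'])/f,1.])
    if 'R' in p: R=np.array(p['R']);o=-R.T@np.array(p['t']);d=R.T@d
    else:
        T=np.eye(4);T[:3,:3]=rot(s);T[:3,3]=s['eef_pos'];T=T@np.array(p['T_tool_cam']);o=T[:3,3];d=T[:3,:3]@d
    return o+d*(z-o[2])/d[2]
E
cat > a.py <<'E'
from h import *
s=show()
for c in ['scene','top','wrist']:
    snap(c,c+'1.png'); print(c,vision.camera_params(c)['cx'],vision.camera_params(c)['fov_y'])
    L=['tray_grip','tray_pan','tray_home','slot_mouth','stand_deck','neck','cap_center','cap']
    if c=='top': L+=['spray_can','oil_bottle','spanner','screwdriver','hose_clamp','socket']
    for l in L:
        print(l,[(np.round(d['centre'],0).tolist(),round(d['confidence'],2)) for d in tip_of(c,l)[:3]])
show()
E
python3 a.py
```

```text
pics
t 0.0 tcp [193.4 593.7 259.9] rpy [-3.14   0.     2.827] F [-0.3  0.1  0.8] op 87.89056980400663 g 0.0
scene 314.7495294754447 42.72030047019274
tray_grip [([513.0, -319.0, 33.0], 0.91), ([421.0, -430.0, 27.0], 0.84)]
tray_pan [([324.0, -427.0, 7.0], 0.94), ([498.0, -223.0, 4.0], 0.73)]
tray_home [([543.0, 90.0, 9.0], 0.86)]
slot_mouth [([554.0, 28.0, 9.0], 0.64)]
stand_deck [([539.0, 102.0, 22.0], 0.8)]
neck [([542.0, 99.0, 212.0], 0.81), ([517.0, -322.0, 33.0], 0.51)]
cap_center [([538.0, 104.0, 217.0], 0.65), ([540.0, 105.0, 199.0], 0.63)]
cap [([539.0, 104.0, 202.0], 0.73)]
top 323.1032370831707 56.81204627450248
tray_grip [([418.0, -432.0, 30.0], 0.94), ([510.0, -320.0, 28.0], 0.58)]
tray_pan [([491.0, -230.0, 5.0], 0.94), ([324.0, -427.0, 6.0], 0.57)]
tray_home [([542.0, 89.0, 4.0], 0.9)]
slot_mouth [([551.0, 25.0, 10.0], 0.94), ([409.0, 398.0, -3.0], 0.57)]
stand_deck [([538.0, 102.0, 20.0], 0.76)]
neck [([539.0, 106.0, 215.0], 0.71)]
cap_center [([541.0, 98.0, 212.0], 0.69)]
cap [([538.0, 100.0, 200.0], 0.68), ([556.0, 25.0, 8.0], 0.4), ([538.0, 103.0, 22.0], 0.37)]
spray_can [([744.0, -104.0, 0.0], 0.6)]
oil_bottle [([703.0, 396.0, 3.0], 0.58)]
spanner [([539.0, 107.0, 215.0], 0.7), ([410.0, 400.0, -0.0], 0.64)]
screwdriver [([667.0, -424.0, 2.0], 0.71), ([704.0, 394.0, 1.0], 0.65)]
hose_clamp [([591.0, 375.0, 2.0], 0.44)]
socket [([714.0, -244.0, 2.0], 0.59)]
wrist 326.5514151744306 59.15332217152635
tray_grip []
tray_pan []
tray_home []
slot_mouth [([406.0, 401.0, -3.0], 0.46)]
stand_deck []
neck []
cap_center []
cap [([408.0, 402.0, -0.0], 0.26)]
t 1.65 tcp [193.5 594.3 260.8] rpy [ 3.141 -0.     2.827] F [ 0.1  0.1 -0.6] op 87.98394220203633 g 0.0
```

View pics/top1.png

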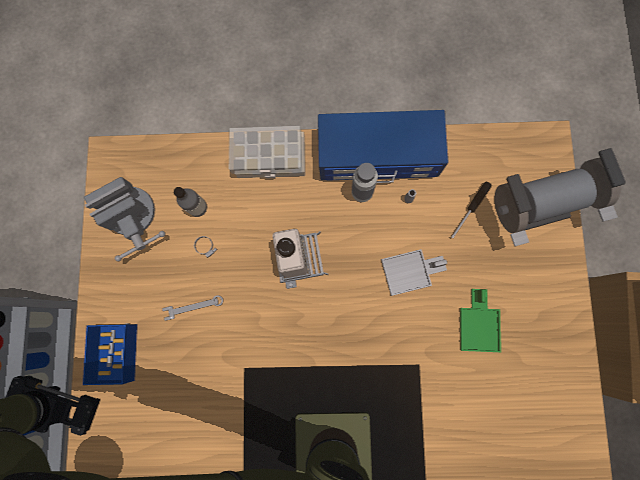

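View pics/scene1.png

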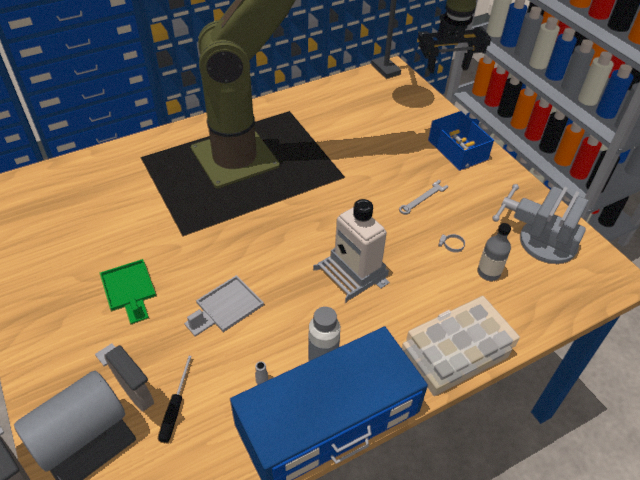

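The grey steel tray has its fin at top px (436,265), pan at (407,272), to the right of the stand. The slot mouth is at about (322,255), with the bottle at (287,250). The green look-alike at (480,320) stays untouched.

```bash
cat > go.py <<'E'
import sys
from h import *
x,y,z,yaw=map(float,sys.argv[1:5]); s=show(); R=rot(s)
d=R.T@(np.array([x,y,z])-s['eef_pos']); cy=np.degrees(np.arctan2(R[1,0],R[0,0]))
sp=-(yaw-cy); sp=(sp+180)%360-180
print('dp',np.round(d,1),'spin',round(sp,1),'yaw',round(cy,2),'j',np.round(s['joint_positions'],2))
E
python3 go.py 430 20 330 100
```

```text
t 1.65 tcp [193.5 594.3 260.8] rpy [ 3.141 -0.     2.827] F [ 0.1  0.1 -0.6] op 87.98394220203633 g 0.0
dp [-402.7 -472.9  -69.3] spin 62.0 yaw 161.97 j [-1.22  0.69 -0.19  1.57  0.16  0.9  -0.22]
```

```bash
python3 -m pendant '[{"dp":[-20,-20,-30],"spin":7},{"dp":[-45,-50,-69],"spin":14},{"dp":[-402,-473,-69],"spin":62},{"dp":[-402,-473,-69],"spin":62},{"dp":[-402,-473,-69],"spin":62},{"dp":[-402,-473,-69],"spin":62},{"dp":[-402,-473,-69],"spin":62},{"dp":[-402,-473,-69],"spin":62},{"dp":[-402,-473,-69],"spin":62},{"dp":[-402,-473,-69],"spin":62},{"dp":[-402,-473,-69],"spin":62},{"dp":[-402,-473,-69],"spin":62}]'; python3 go.py 430 20 330 100
```

```text
t: 2.65
eef_pos: [374.5, 154.0, 327.6]
ee_rot: [3.141, -0.0, 1.745]
ft_force: [0.8, -0.1, 0.4]
opening: 87.9
grip_force: 0.0
t 2.65 tcp [374.5 154.  327.6] rpy [ 3.141 -0.     1.745] F [ 0.8 -0.1  0.4] op 87.91731365956343 g 0.0
dp [-141.6   31.4   -2.4] spin 0.0 yaw 100.0 j [-0.6   0.3   0.13  2.1  -0.06  0.74 -0.26]
```

```bash
python3 -m pendant '[{"dp":[-80,0,-2],"spin":0},{"dp":[-145,30,-2],"spin":0},{"dp":[-202,145,28],"spin":0},{"dp":[-202,145,28],"spin":0},{"dp":[-202,145,28],"spin":0},{"dp":[-202,145,28],"spin":0},{"dp":[-202,145,28],"spin":0},{"dp":[-202,145,28],"spin":0},{"dp":[-202,145,28],"spin":0}]'; cat > b.py <<'E'
import sys
from h import *
s=show(); snap('wrist',sys.argv[1])
for l in sys.argv[2:]:
    print(l,[(np.round(d['centre'],1).tolist(),round(d['confidence'],2)) for d in tip_of('wrist',l)[:3]])
E
python3 b.py w2.png slot_mouth tray_home stand_deck neck cap_center
```

```text
t: 3.4
eef_pos: [551.7, -18.3, 298.7]
ee_rot: [-3.14, -0.001, 1.744]
ft_force: [-0.7, 0.7, -0.1]
opening: 87.8
grip_force: 0.0
t 3.4 tcp [551.7 -18.3 298.7] rpy [-3.140e+00 -1.000e-03  1.744e+00] F [-0.7  0.7 -0.1] op 87.82851623591954 g 0.0
slot_mouth [([554.9, 29.5, 6.7], 0.71)]
tray_home []
stand_deck []
neck []
cap_center []
```

View pics/w2.png

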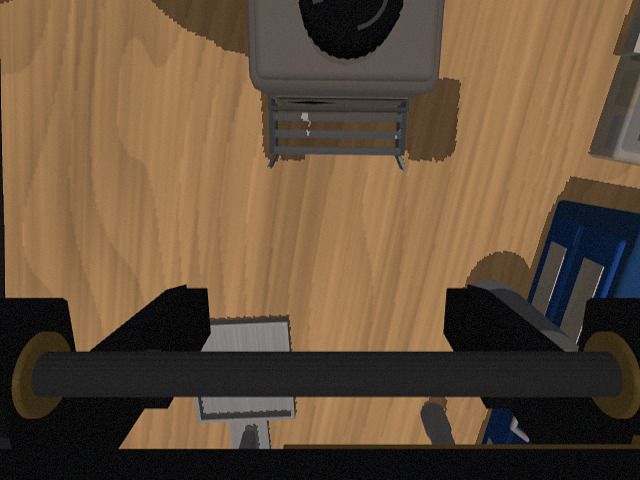

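```bash
python3 - <<'E'
from h import *
s=manip.observe()
P={k:ray('wrist',uv,z,s) for k,uv,z in [('le',(272.5,153),20),('re',(402,153),20),('ltop',(270,98),20),('rtop',(408,98),20),('lb',(250,80),178),('rb',(441,80),178),('pl',(210,319),12),('pr',(290,317),12),('pbl',(201,418),12),('pbr',(295,417),12),('ltip',(269,167),15),('rtip',(404,168),15)]}
for k,v in P.items(): print(k,np.round(v,1))
f=lambda a,b:np.round((np.degrees(np.arctan2(*(P[b]-P[a])[1::-1])),np.linalg.norm(P[b]-P[a])),1)
for a,b in [('le','re'),('ltop','rtop'),('le','ltop'),('re','rtop'),('pl','pr'),('pbl','pbr'),('pbl','pl'),('pbr','pr'),('lb','rb')]: print(a,b,f(a,b))
print((P['le']+P['re'])/2,(P['pl']+P['pr']+P['pbl']+P['pbr'])/4,(P['ltip']+P['rtip'])/2)
p=vision.camera_params('wrist'); print(np.round(p['T_tool_cam'],2))
E
```

```text
le [493.7  16.4  20. ]
re [613.1  37.5  20. ]
ltop [484.6  64.4  20. ]
rtop [607.7  86.2  20. ]
lb [494.   64.6 178. ]
rb [596.7  82.7 178. ]
pl [ 452.1 -166.2   12. ]
pr [ 535.1 -149.3   12. ]
pbl [ 454.8 -289.4   12. ]
pbr [ 559.4 -269.7   12. ]
ltip [491.7   2.5  15. ]
rtip [618.9  24.   15. ]
le re [ 10.  121.2]
ltop rtop [ 10.  125.1]
le ltop [100.8  48.9]
re rtop [96.3 49. ]
pl pr [11.6 84.7]
pbl pbr [ 10.7 106.4]
pbl pl [ 91.3 123.2]
pbr pr [101.4 122.8]
lb rb [ 10.  104.3]
[553.38415312  26.94085787  20.        ] [ 500.36010399 -218.64220578   12.        ] [555.31780368  13.22064718  15.        ]
[[  -0.     -0.97   -0.26   64.26]
 [   1.     -0.      0.     -0.38]
 [  -0.     -0.26    0.97 -123.92]
 [   0.      0.      0.      1.  ]]
```

```bash
python3 go.py 520 -369 200 101; python3 -m pendant '[{"dp":[-340,30,99],"spin":-1},{"dp":[-340,30,99],"spin":-1},{"dp":[-340,30,99],"spin":-1},{"dp":[-340,30,99],"spin":-1},{"dp":[-340,30,99],"spin":-1},{"dp":[-340,30,99],"spin":-1},{"dp":[-340,30,99],"spin":-1},{"dp":[-340,30,99],"spin":-1},{"dp":[-340,30,99],"spin":-1},{"dp":[-340,30,99],"spin":-1},{"dp":[-340,30,99],"spin":-1}]'; python3 b.py w3.png tray_grip tray_pan
```

```text
t 3.7 tcp [551.2 -17.  299.7] rpy [ 3.141e+00 -1.000e-03  1.746e+00] F [ 0.1 -0.4 -0.2] op 88.14102134706532 g 0.0
dp [-341.1  -92.3   99.5] spin -0.9 yaw 100.06 j [-0.14  0.54  0.14  1.75 -0.1   0.85  0.22]
t: 4.62
eef_pos: [639.6, -348.5, 199.5]
ee_rot: [-3.141, -0.001, 1.76]
ft_force: [0.6, 0.4, 0.4]
opening: 88.4
grip_force: 0.0
t 4.62 tcp [ 639.6 -348.5  199.5] rpy [-3.141e+00 -1.000e-03  1.760e+00] F [0.6 0.4 0.4] op 88.39257865925072 g 0.0
tray_grip [([418.4, -430.4, 32.4], 0.95), ([509.6, -317.9, 31.4], 0.89)]
tray_pan [([494.1, -225.7, 4.6], 0.97)]
```

View pics/w3.png

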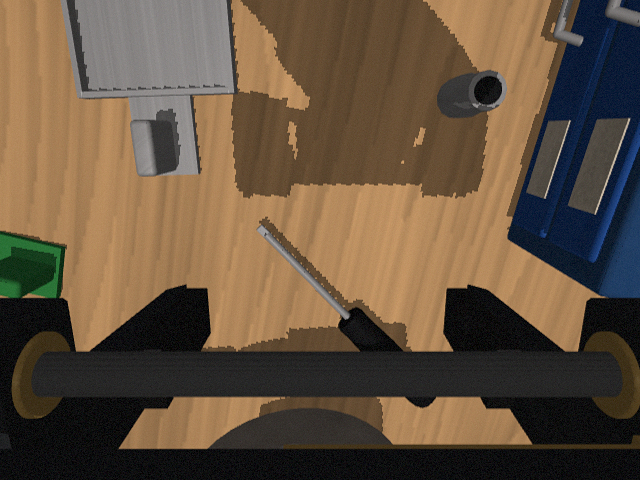

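```bash
python3 - <<'E'
from h import *
s=manip.observe(); s2=dict(s)
P={k:ray('wrist',uv,z,s) for k,uv,z in [('pbl',(81,96),12),('pbr',(234,93),12),('pr',(228,0),12),('tr',(199,173),6),('tr2',(193,97),6)]}
for k,v in P.items(): print(k,np.round(v,1))
f=lambda a,b:np.round((np.degrees(np.arctan2(*(P[b]-P[a])[1::-1])),np.linalg.norm(P[b]-P[a])),1)
for a,b in [('pbl','pbr'),('pbr','pr'),('tr','tr2')]: print(f(a,b))
for yaw in (101,):
  u=np.array([np.cos(np.radians(yaw)),np.sin(np.radians(yaw)),0])
  m=(P['pbl']+P['pbr'])/2; print('grip from pan',m-35*u,'pan',m+60*u)
im=cv2.imread('pics/w3.png'); cv2.imwrite('pics/w3c.png',cv2.resize(im[60:200,60:260],None,fx=4,fy=4,interpolation=cv2.INTER_CUBIC))
E
python3 go.py 511 -319 120 101
```

```text
pbl [ 455.2 -292.7   12. ]
pbr [ 560.2 -270.2   12. ]
pr [ 548.2 -212.8   12. ]
tr [ 541.  -331.1    6. ]
tr2 [ 530.5 -278.2    6. ]
[ 12.1 107.4]
[101.8  58.6]
[101.2  53.9]
grip from pan [ 514.38182407 -315.80896263   12.        ] pan [ 496.25496951 -222.5543802    12.        ]
t 4.77 tcp [ 641.1 -345.1  200.9] rpy [ 3.140e+00 -1.000e-03  1.765e+00] F [-0.3  0.4  0.4] op 87.90629640941444 g 0.0
dp [  50.6 -122.7   80.8] spin 0.1 yaw 101.12 j [ 0.39  0.9   0.09  1.27 -0.09  0.98  0.69]
```

View pics/w3c.png

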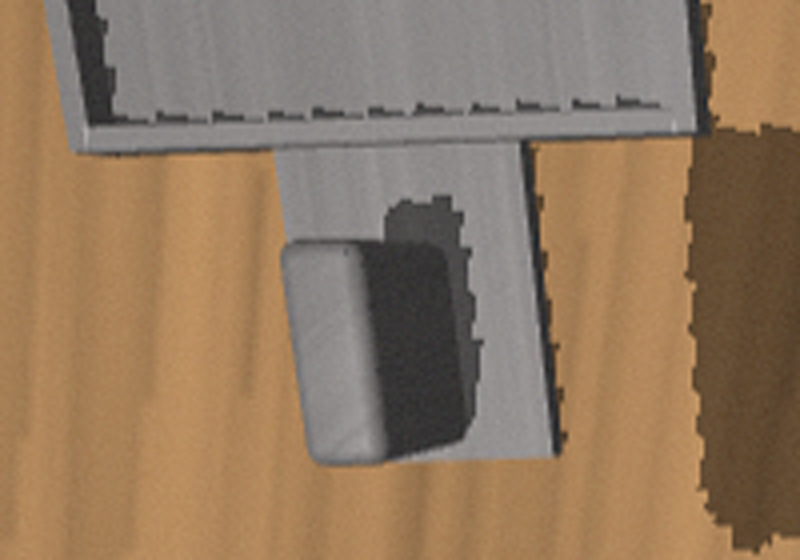

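```bash
python3 - <<'E'
from h import *
s=manip.observe()
print(ray('wrist',(143.7,148),46,s))
a=ray('wrist',(60+300/4,60+242/4),46,s);b=ray('wrist',(60+325/4,60+462/4),46,s);d=a-b;print(np.degrees(np.arctan2(d[1],d[0])),np.linalg.norm(d))
E
python3 go.py 512 -318 100 101.7
```

```text
[ 515.11959122 -315.94100564   46.        ]
101.24595986930893 34.642123298214074
t 4.77 tcp [ 641.1 -345.1  200.9] rpy [ 3.140e+00 -1.000e-03  1.765e+00] F [-0.3  0.4  0.4] op 87.90629640941444 g 0.0
dp [  51.3 -121.5  100.8] spin -0.6 yaw 101.12 j [ 0.39  0.9   0.09  1.27 -0.09  0.98  0.69]
```

```bash
python3 -m pendant '[{"dp":[20,-40,10],"spin":-0.5},{"dp":[40,-80,20],"spin":-0.5},{"dp":[52,-119,50],"spin":-0.5},{"dp":[52,-119,85],"spin":-0.5},{"dp":[52,-119,100],"spin":-0.5},{"dp":[52,-119,100],"spin":-0.5},{"dp":[52,-119,100],"spin":-0.5}]' 0.4; python3 go.py 514 -316.5 35 101.6; python3 b.py w4.png tray_grip
```

```text
t: 5.35
eef_pos: [514.4, -317.8, 100.7]
ee_rot: [3.141, -0.001, 1.773]
ft_force: [0.4, 0.5, 0.2]
opening: 53.1
grip_force: 0.0
t 5.35 tcp [ 514.4 -317.8  100.7] rpy [ 3.141e+00 -1.000e-03  1.773e+00] F [0.4 0.5 0.2] op 53.12618855043033 g 0.0
dp [ 1.3 -0.1 65.7] spin -0.0 yaw 101.58 j [ 0.45  0.88  0.05  1.75 -0.09  0.51  0.76]
t 5.35 tcp [ 514.4 -317.8  100.7] rpy [ 3.141e+00 -1.000e-03  1.773e+00] F [0.4 0.5 0.2] op 53.12618855043033 g 0.0
tray_grip [([511.9, -316.7, 28.5], 0.69)]
```

View pics/w4.png

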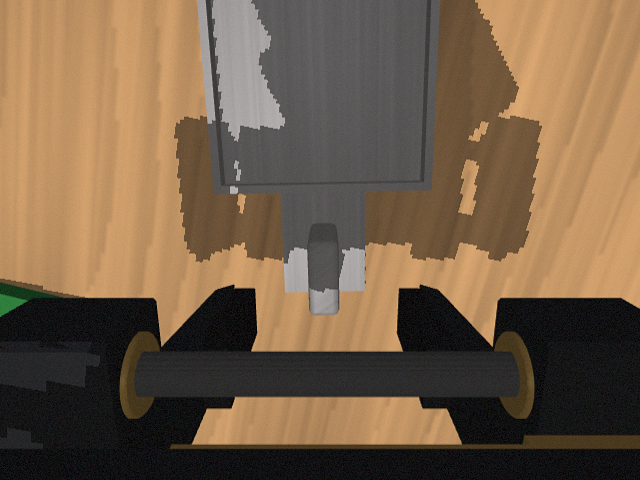

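Fin at px (323,268), centred between the fingers (mid 327). Descend and grip.

```bash
python3 - <<'E'
from h import *
s=manip.observe(); print(ray('wrist',(323,268),46,s)); a=ray('wrist',(214,188),12,s);b=ray('wrist',(433,188),12,s);d=b-a;print(np.degrees(np.arctan2(d[1],d[0]))+90)
E
python3 -m pendant '[{"dp":[1,0,30],"spin":0},{"dp":[1,0,55],"spin":0},{"dp":[1,0,66],"spin":0},{"dp":[1,0,66],"spin":0},{"dp":[1,0,66],"spin":0}]'; python3 -m pendant '[{"dp":[0,0,0],"spin":0},{"dp":[0,0,0],"spin":0},{"dp":[0,0,0],"spin":0},{"dp":[0,0,0],"spin":0},{"dp":[0,0,0],"spin":0},{"dp":[0,0,0],"spin":0}]' 1 35
```

```text
[ 513.28768292 -315.52050814   46.        ]
101.48804428943149
t: 5.87
eef_pos: [514.3, -318.5, 35.1]
ee_rot: [3.14, 0.001, 1.771]
ft_force: [-0.2, -0.4, 0.5]
opening: 53.0
grip_force: 0.0
t: 6.37
eef_pos: [513.5, -318.4, 34.5]
ee_rot: [3.141, 0.0, 1.771]
ft_force: [-0.6, 0.1, 0.9]
opening: 14.7
grip_force: 1.3
```

```bash
python3 -m pendant '[{"dp":[0,0,0],"spin":0},{"dp":[0,0,0],"spin":0},{"dp":[0,0,0],"spin":0}]' 1 40;  python3 go.py 586 -158 35 100
```

```text
t: 6.62
eef_pos: [513.2, -318.5, 34.4]
ee_rot: [-3.141, 0.0, 1.771]
ft_force: [0.1, 0.7, 4.1]
opening: 13.4
grip_force: 39.9
t 6.62 tcp [ 513.2 -318.5   34.4] rpy [-3.141  0.     1.771] F [0.1 0.7 4.1] op 13.365683233373685 g 39.90387249737978
dp [142.8 103.2  -0.6] spin 1.5 yaw 101.45 j [ 0.46  0.99  0.04  1.76 -0.09  0.39  0.76]
```

```bash
python3 -m pendant '[{"dp":[13,10,-1],"spin":0},{"dp":[30,22,-1],"spin":0.5},{"dp":[48,35,-1],"spin":1},{"dp":[66,48,-1],"spin":1.5},{"dp":[84,61,-1],"spin":1.5},{"dp":[102,74,-1],"spin":1.5},{"dp":[120,87,-1],"spin":1.5},{"dp":[136,98,-1],"spin":1.5},{"dp":[143,103,-1],"spin":1.5},{"dp":[143,103,-1],"spin":1.5},{"dp":[143,103,-1],"spin":1.5}]'; python3 go.py 586 -158 35 100; python3 b.py w5.png slot_mouth
```

```text
t: 7.53
eef_pos: [585.4, -158.1, 34.8]
ee_rot: [-3.141, 0.0, 1.745]
ft_force: [0.7, -0.4, -2.4]
opening: 13.6
grip_force: 39.9
t 7.53 tcp [ 585.4 -158.1   34.8] rpy [-3.141  0.     1.745] F [ 0.7 -0.4 -2.4] op 13.639423959203372 g 39.908033050596714
dp [-0.   0.6 -0.2] spin -0.0 yaw 99.98 j [ 0.14  0.99  0.09  1.76 -0.19  0.4   0.54]
t 7.53 tcp [ 585.4 -158.1   34.8] rpy [-3.141  0.     1.745] F [ 0.7 -0.4 -2.4] op 13.639423959203372 g 39.908033050596714
slot_mouth []
```

View pics/w5.png

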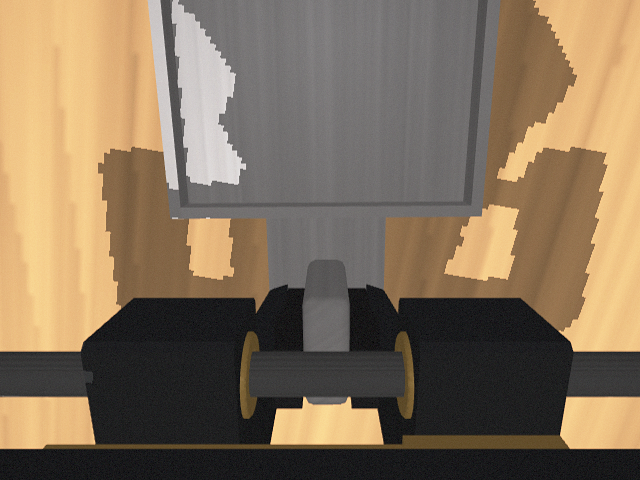

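```bash
python3 - <<'E'
from h import *
s=manip.observe()
P=[ray('wrist',uv,12,s) for uv in [(172,216),(482,216),(152,30),(492,30)]]
for p in P: print(p.round(1))
f=lambda d:np.degrees(np.arctan2(d[1],d[0]))
print(f(P[1]-P[0])+90,f(P[2]-P[0]),f(P[3]-P[1]))
E
python3 -m pendant '[{"dp":[8,0.5,0],"spin":0},{"dp":[18,0.5,0],"spin":0},{"dp":[26,0.5,0],"spin":0},{"dp":[32,0.5,0],"spin":0},{"dp":[38,0.5,0],"spin":0},{"dp":[44,0.5,0],"spin":0},{"dp":[50,0.5,0],"spin":0},{"dp":[50,0.5,0],"spin":0}]'; python3 - <<'E'
from h import *
im=snap('top','t2.png'); cv2.imwrite('pics/t2c.png',cv2.resize(im[210:310,260:420,::-1],None,fx=5,fy=5,interpolation=cv2.INTER_CUBIC))
E
```

```text
[ 524.8 -135.2   12. ]
[ 632.9 -116.6   12. ]
[513.8 -76.1  12. ]
[620.2 -57.7  12. ]
99.80261250427598 100.45903397691815 102.17769364682897
t: 8.3
eef_pos: [577.5, -106.2, 35.1]
ee_rot: [-3.141, -0.002, 1.747]
ft_force: [-0.2, 0.6, -3.6]
opening: 13.8
grip_force: 39.9
```

View pics/t2c.png

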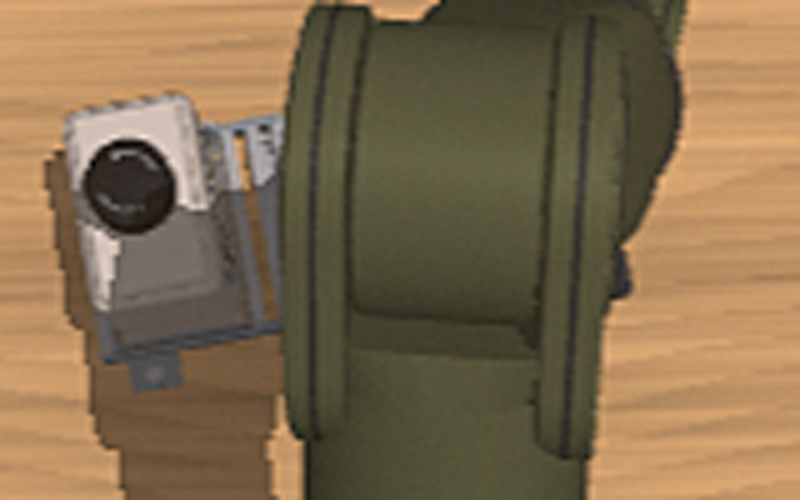

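The arm hides the tray in the top view, but the stand is undisturbed and there is no lateral force, so I continue inserting.

```bash
python3 -m pendant '[{"dp":[6,0,0],"spin":0},{"dp":[12,0,0],"spin":0},{"dp":[18,0,0],"spin":0},{"dp":[24,0,0],"spin":0},{"dp":[30,0,0],"spin":0},{"dp":[36,0,0],"spin":0},{"dp":[42,0,0],"spin":0},{"dp":[50,0,0],"spin":0},{"dp":[58,0,0],"spin":0},{"dp":[66,0,0],"spin":0},{"dp":[72,0,0],"spin":0},{"dp":[72,0,0],"spin":0}]'; python3 go.py 558.6 -5.5 35 100
```

```text
t: 9.35
eef_pos: [564.9, -34.9, 35.1]
ee_rot: [-3.141, -0.002, 1.747]
ft_force: [-0.2, 0.4, -3.2]
opening: 13.8
grip_force: 39.9
t 9.35 tcp [564.9 -34.9  35.1] rpy [-3.141e+00 -2.000e-03  1.747e+00] F [-0.2  0.4 -3.2] op 13.78838379279105 g 39.90714982151985
dp [30.  -1.1  0.2] spin 0.1 yaw 100.12 j [-0.07  0.97  0.09  1.88 -0.27  0.3   0.41]
```

Smooth. Push the rest and slowly past the nominal until the stop.

```bash
python3 -m pendant '[{"dp":[6,-0.2,0],"spin":0},{"dp":[12,-0.4,0],"spin":0},{"dp":[18,-0.6,0],"spin":0},{"dp":[22,-0.8,0],"spin":0},{"dp":[25,-1,0],"spin":0},{"dp":[27,-1,0],"spin":0},{"dp":[29,-1,0],"spin":0},{"dp":[30,-1,0],"spin":0}]'; python3 go.py 558.6 -5.5 35 100
```

```text
t: 10.02
eef_pos: [559.4, -8.2, 35.3]
ee_rot: [3.141, 0.0, 1.744]
ft_force: [0.7, -1.6, -2.2]
opening: 13.9
grip_force: 39.9
t 10.02 tcp [559.4  -8.2  35.3] rpy [3.141 0.    1.744] F [ 0.7 -1.6 -2.2] op 13.93404384770171 g 39.947562189772725
dp [ 2.8 -0.3  0.3] spin -0.0 yaw 99.95 j [-0.12  0.96  0.1   1.9  -0.29  0.29  0.38]
```

```bash
python3 -m pendant '[{"dp":[1,0,0],"spin":0},{"dp":[2,0,0],"spin":0},{"dp":[3,0,0],"spin":0},{"dp":[4,0,0],"spin":0},{"dp":[4,0,0],"spin":0}]'; python3 go.py 558.6 -5.5 35 100
```

```text
t: 10.43
eef_pos: [558.4, -7.8, 35.5]
ee_rot: [-3.141, 0.004, 1.741]
ft_force: [-0.3, -7.5, -2.5]
opening: 13.6
grip_force: 40.0
t 10.43 tcp [558.4  -7.8  35.5] rpy [-3.141  0.004  1.741] F [-0.3 -7.5 -2.5] op 13.595398443873039 g 39.989596009254456
dp [2.3 0.6 0.5] spin -0.2 yaw 99.75 j [-0.13  0.96  0.1   1.91 -0.29  0.28  0.37]
```

```bash
python3 -m pendant '[{"dp":[3,0,0],"spin":0},{"dp":[6,0,0],"spin":0},{"dp":[6,0,0],"spin":0},{"dp":[6,0,0],"spin":0}]'; python3 b.py w6.png tray_grip slot_mouth
```

```text
t: 10.77
eef_pos: [557.3, -7.4, 35.8]
ee_rot: [-3.141, 0.011, 1.736]
ft_force: [0.0, -17.3, 0.3]
opening: 13.6
grip_force: 40.0
t 10.77 tcp [557.3  -7.4  35.8] rpy [-3.141  0.011  1.736] F [  0.  -17.3   0.3] op 13.553258102480749 g 40.01801756210625
tray_grip [([556.9, -8.4, 31.4], 0.81)]
slot_mouth [([557.1, 27.6, 7.4], 0.59)]
```

View pics/w6.png

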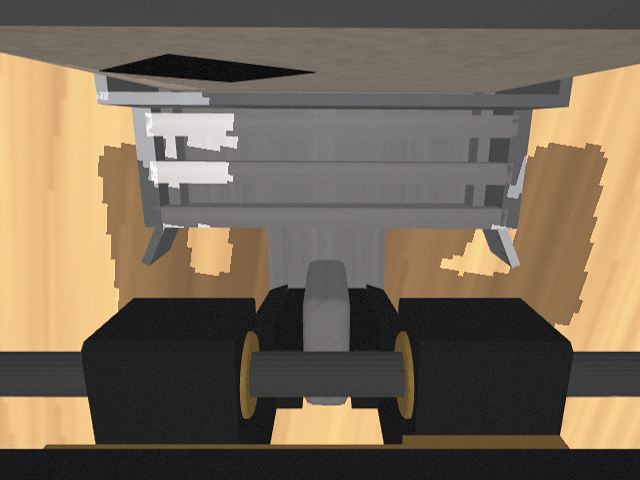

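Tray is in the slot, its rear edge hidden under the front bar (row ~215), and it is stalled at 17 N against the stop. Relax the push, release, rise.

```bash
python3 -m pendant '[{"dp":[-5,0,0],"spin":0},{"dp":[-9,0,0],"spin":0},{"dp":[-9,0,0],"spin":0}]'; python3 -m pendant '[{"dp":[0,0,0],"spin":0},{"dp":[0,0,0],"spin":0},{"dp":[0,0,0],"spin":0},{"dp":[0,0,0],"spin":0}]' 0.55; python3 -m pendant '[{"dp":[0,0,-15],"spin":0},{"dp":[0,0,-45],"spin":0},{"dp":[-20,0,-85],"spin":0},{"dp":[-30,0,-125],"spin":0},{"dp":[-30,0,-165],"spin":0},{"dp":[-30,0,-200],"spin":0},{"dp":[-30,0,-240],"spin":0},{"dp":[-30,0,-265],"spin":0},{"dp":[-30,0,-265],"spin":0},{"dp":[-30,0,-265],"spin":0}]' 0.1; python3 b.py w7.png tray_grip tray_home slot_mouth cap_center neck;python3 go.py 540 104 300 100
```

```text
t: 11.17
eef_pos: [559.0, -8.0, 35.2]
ee_rot: [-3.142, 0.0, 1.744]
ft_force: [0.7, -4.8, -1.7]
opening: 13.8
grip_force: 40.0
t: 11.5
eef_pos: [558.8, -5.9, 35.3]
ee_rot: [-3.142, -0.001, 1.746]
ft_force: [-0.2, -0.7, 0.2]
opening: 37.9
grip_force: 0.0
t: 12.33
eef_pos: [564.6, -36.1, 301.7]
ee_rot: [3.138, -0.0, 1.746]
ft_force: [-0.3, -0.1, -1.2]
opening: 79.6
grip_force: 0.0
t 12.33 tcp [564.6 -36.1 301.7] rpy [ 3.138 -0.     1.746] F [-0.3 -0.1 -1.2] op 79.56025685596083 g 0.0
tray_grip [([555.1, -5.2, 29.7], 0.84)]
tray_home []
slot_mouth [([560.4, 28.9, 5.6], 0.68)]
cap_center []
neck []
t 12.63 tcp [563.4 -36.5 298.8] rpy [-3.139e+00 -1.000e-03  1.745e+00] F [ 0.3 -0.4 -0.7] op 79.56039134703006 g 0.0
dp [142.4   1.3  -1.1] spin -0.0 yaw 99.97 j [-0.17  0.57  0.25  1.72 -0.18  0.88  0.34]
```

View pics/w7.png

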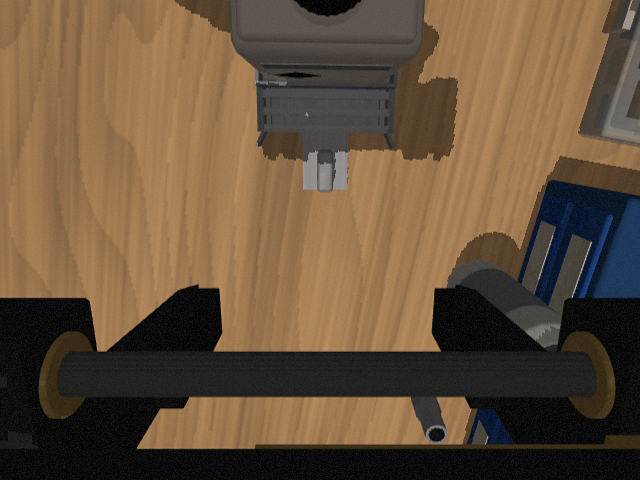

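```bash
python3 - <<'E'
from h import *
s=manip.observe()
u=np.array([np.cos(np.radians(100)),np.sin(np.radians(100)),0])
for n,uv,z in [('railL',(261.5,131),20),('railR',(391,131),20),('tongL',(303,189),6),('tongR',(348,189),6),('finTopBack',(325,191),46),('finTopFront',(325,152),46),('neckish',(327,0),229)]:
    p=ray('wrist',uv,z,s); print(n,p.round(1),'along',round(p@u,1),'lat',round(p@[u[1],-u[0],0],1))
im=snap('wrist','w8.png'); cv2.imwrite('pics/w8c.png',cv2.resize(im[55:205,230:430,::-1],None,fx=4,fy=4,interpolation=cv2.INTER_CUBIC))
E
```

```text
railL [492.3  14.9  20. ] along -70.8 lat 487.4
railR [609.9  35.5  20. ] along -71.0 lat 606.8
tongL [538.  -33.4   6. ] along -126.3 lat 524.1
tongR [581.8 -25.7   6. ] along -126.4 lat 568.5
finTopBack [559.1 -26.   46. ] along -122.7 lat 546.0
finTopFront [553.2   7.6  46. ] along -88.6 lat 546.1
neckish [543.   77.5 229. ] along -18.0 lat 548.2
```

View pics/w8c.png

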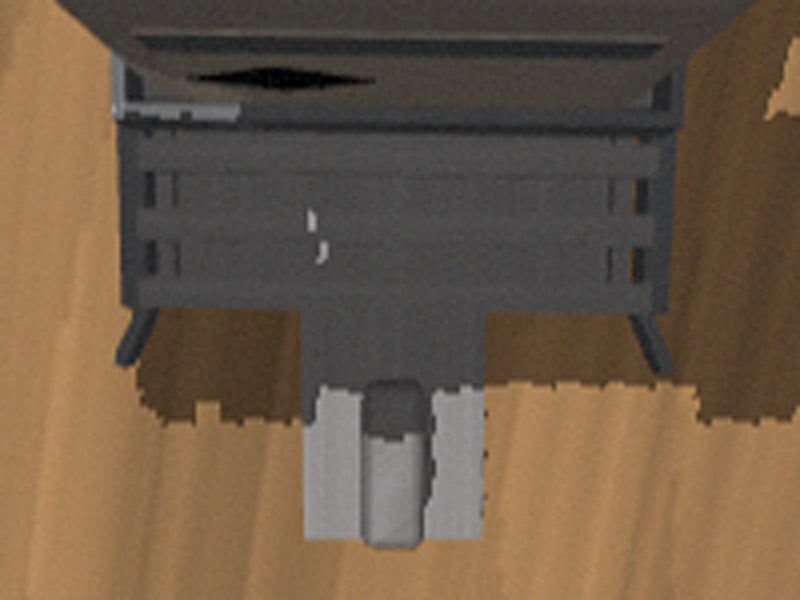

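```bash
python3 -m pendant '[{"dp":[0,0,-20],"spin":0},{"dp":[30,0,-41],"spin":0},{"dp":[60,1,-41],"spin":0},{"dp":[85,1,-41],"spin":0},{"dp":[91,1,-41],"spin":0},{"dp":[91,1,-41],"spin":0},{"dp":[91,1,-41],"spin":0},{"dp":[91,1,-41],"spin":0}]' 0; python3 b.py w9.png cap_center cap; python3 - <<'E'
from h import *
s=show(); im=cv2.imread('pics/w9.png'); g=cv2.cvtColor(im,cv2.COLOR_BGR2GRAY)
print([proj('wrist',np.array([538,103.,z]),s).round() for z in (199,229)])
m=(g<45).astype('uint8'); m[280:]=0
n,l,st,c=cv2.connectedComponentsWithStats(m)
for i in range(1,n):
    if st[i,4]>800: print(st[i],c[i].round(1))
E
```

```text
t: 13.35
eef_pos: [549.5, 50.9, 341.0]
ee_rot: [-3.141, 0.001, 1.742]
ft_force: [-0.5, -0.9, 0.4]
opening: 88.2
grip_force: 0.0
t 13.35 tcp [549.5  50.9 341. ] rpy [-3.141e+00  1.000e-03  1.742e+00] F [-0.5 -0.9  0.4] op 88.23213663941038 g 0.0
cap_center [([715.3, -244.9, -2.2], 0.7), ([538.9, 100.9, 216.1], 0.57)]
cap [([543.3, 102.1, 195.3], 0.86)]
t 13.5 tcp [549.5  51.4 341.1] rpy [-3.141e+00  1.000e-03  1.742e+00] F [ 0.2 -0.1  0.2] op 88.25577775994313 g 0.0
[array([323., 148.]), array([322., 151.])]
[   0    0   34  280 9202] [ 15.9 140.7]
[ 287  112   81   82 4784] [327.1 152.5]
[ 514  253  126   27 2169] [567.  269.9]
```

View pics/w9.png

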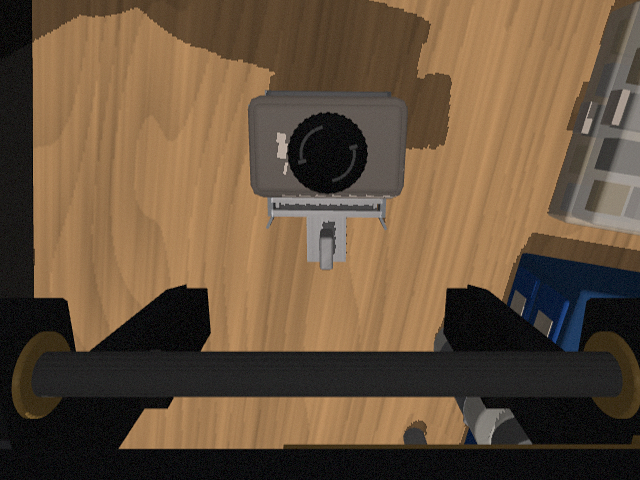

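```bash
python3 - <<'E'
from h import *
s=manip.observe(); p=ray('wrist',(327.1,152.5),229,s); print(p)
print(np.linalg.norm(ray('wrist',(287,152),229,s)-ray('wrist',(368,152),229,s)))
E
python3 go.py 541 102 270 100
```

```text
[540.63927908 102.52426376 229.        ]
44.28935858727896
t 13.5 tcp [549.5  51.4 341.1] rpy [-3.141e+00  1.000e-03  1.742e+00] F [ 0.2 -0.1  0.2] op 88.25577775994313 g 0.0
dp [51.4  0.2 71.1] spin -0.2 yaw 99.81 j [-0.35  0.51  0.28  1.7  -0.16  0.96  0.16]
```

```bash
python3 -m pendant '[{"dp":[25,0,20],"spin":0},{"dp":[51,0,55],"spin":0},{"dp":[51,0,75],"spin":0},{"dp":[51,0,95],"spin":0},{"dp":[51,0,112],"spin":0},{"dp":[51,0,122],"spin":0},{"dp":[51,0,122],"spin":0},{"dp":[51,0,122],"spin":0}]' 0.2; python3 go.py 540.5 102.3 218 99.8
```

```text
t: 14.17
eef_pos: [540.8, 102.7, 219.3]
ee_rot: [-3.141, 0.0, 1.744]
ft_force: [0.3, 1.2, 0.8]
opening: 70.4
grip_force: 0.0
t 14.17 tcp [540.8 102.7 219.3] rpy [-3.141  0.     1.744] F [0.3 1.2 0.8] op 70.35190255674605 g 0.0
dp [-0.3 -0.4  1.3] spin 0.1 yaw 99.9 j [-0.4   0.66  0.22  1.85 -0.22  0.66  0.12]
```

```bash
python3 -m pendant '[{"dp":[0,0,0],"spin":0},{"dp":[0,0,0],"spin":0},{"dp":[0,0,0],"spin":0},{"dp":[0,0,0],"spin":0},{"dp":[0,0,0],"spin":0},{"dp":[0,0,0],"spin":0}]' 1 20; python3 -m pendant '[{"dp":[0,0,0],"spin":0},{"dp":[0,0,0],"spin":0}]' 1 50; python3 -m pendant '[{"dp":[0,0,2],"spin":0},{"dp":[0,0,5],"spin":0},{"dp":[0,0,8],"spin":0},{"dp":[0,0,11],"spin":0},{"dp":[0,0,12],"spin":0},{"dp":[0,0,12],"spin":0},{"dp":[0,0,12],"spin":0}]'
```

```text
t: 14.67
eef_pos: [540.8, 103.4, 219.8]
ee_rot: [3.141, -0.0, 1.745]
ft_force: [-1.3, 0.4, 4.3]
opening: 43.6
grip_force: 20.0
t: 14.83
eef_pos: [540.8, 103.4, 219.7]
ee_rot: [3.141, -0.0, 1.745]
ft_force: [-0.8, 0.3, 6.0]
opening: 43.2
grip_force: 50.0
t: 15.42
eef_pos: [541.2, 103.4, 213.1]
ee_rot: [3.137, -0.002, 1.744]
ft_force: [-13.3, -0.5, 49.4]
opening: 43.2
grip_force: 50.0
```

```bash
python3 -m pendant '[{"dp":[0,0,-2],"spin":0},{"dp":[0,0,-3.5],"spin":0},{"dp":[0,0,-3.5],"spin":0},{"dp":[0,0,-3.5],"spin":0}]'
```

```text
t: 15.75
eef_pos: [541.0, 103.4, 213.4]
ee_rot: [3.139, -0.001, 1.744]
ft_force: [-5.9, -0.2, 23.7]
opening: 43.4
grip_force: 50.0
```

Good: pressed at the bottom with ~24 N. Twist anticlockwise (negative spin), in two checks.

```bash
python3 -m pendant '[{"dp":[0,0,0],"spin":-4},{"dp":[0,0,0],"spin":-10},{"dp":[0,0,0],"spin":-16},{"dp":[0,0,0],"spin":-22},{"dp":[0,0,0],"spin":-28},{"dp":[0,0,0],"spin":-34},{"dp":[0,0,0],"spin":-40},{"dp":[0,0,0],"spin":-40}]'; python3 -c "
from h import *; s=show(); print(s['moment'])"
```

```text
t: 16.42
eef_pos: [541.8, 103.5, 213.4]
ee_rot: [3.138, 0.002, 2.447]
ft_force: [-3.8, -0.3, 21.3]
opening: 43.0
grip_force: 50.0
t 16.42 tcp [541.8 103.5 213.4] rpy [3.138e+00 2.000e-03 2.447e+00] F [-3.8 -0.3 21.3] op 43.013766818172385 g 50.00439145384007
[-0.23693539  0.75362065  0.06715788]
```

```bash
python3 -m pendant '[{"dp":[0,0,0],"spin":-6},{"dp":[0,0,0],"spin":-12},{"dp":[0,0,0],"spin":-18},{"dp":[0,0,0],"spin":-24},{"dp":[0,0,0],"spin":-30},{"dp":[0,0,0],"spin":-36},{"dp":[0,0,0],"spin":-38},{"dp":[0,0,0],"spin":-38},{"dp":[0,0,0],"spin":-38}]'; python3 -c "
from h import *; s=show(); print(s['moment'],s['joint_positions'])"; python3 b.py w10.png cap_center
```

```text
t: 17.17
eef_pos: [541.4, 103.3, 213.4]
ee_rot: [3.141, 0.003, 3.106]
ft_force: [-5.3, -1.4, 21.4]
opening: 43.6
grip_force: 50.0
t 17.17 tcp [541.4 103.3 213.4] rpy [3.141e+00 3.000e-03 3.106e+00] F [-5.3 -1.4 21.4] op 43.57225587173155 g 50.00572380318772
[-0.40384401  0.98696399  0.04199524] [-0.15883704  0.6567558  -0.18775599  1.8427997   0.1889267   0.65603132
  1.07670134]
t 17.17 tcp [541.4 103.3 213.4] rpy [3.141e+00 3.000e-03 3.106e+00] F [-5.3 -1.4 21.4] op 43.57225587173155 g 50.00572380318772
cap_center [([543.8, 99.9, 207.8], 0.87)]
```

View pics/w10.png

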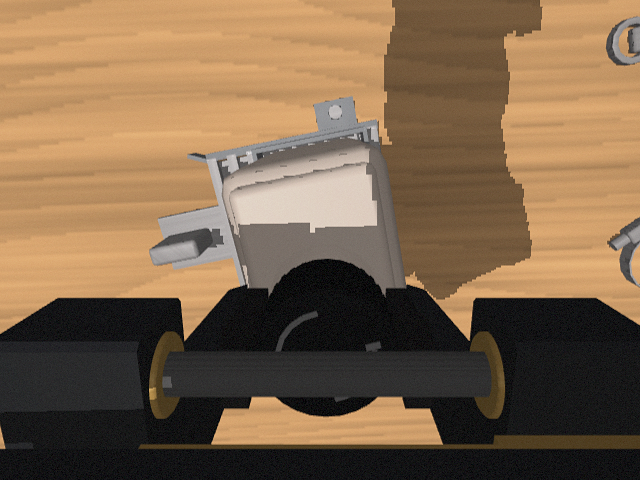

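The arc marks sit in the same place relative to the jaws as before (upper-left arc ending at px (317,315)), so the cap turned with the gripper by about 78°. A gentle first lift follows.

```bash
python3 -m pendant '[{"dp":[0,0,-3],"spin":0},{"dp":[0,0,-6],"spin":0},{"dp":[0,0,-9],"spin":0},{"dp":[0,0,-12],"spin":0},{"dp":[0,0,-14],"spin":0},{"dp":[0,0,-14],"spin":0}]'
```

```text
t: 17.77
eef_pos: [540.4, 103.4, 224.7]
ee_rot: [3.142, -0.0, 3.106]
ft_force: [-0.6, -0.4, 0.1]
opening: 43.4
grip_force: 50.0
```

```bash
python3 -m pendant '[{"dp":[0,0,-8],"spin":0},{"dp":[0,0,-18],"spin":0},{"dp":[0,0,-30],"spin":0},{"dp":[0,0,-45],"spin":0},{"dp":[0,0,-60],"spin":0},{"dp":[0,0,-74],"spin":0},{"dp":[0,0,-83],"spin":0},{"dp":[0,0,-85],"spin":0},{"dp":[0,0,-85],"spin":0},{"dp":[0,0,-85],"spin":0},{"dp":[0,0,-85],"spin":0}]'; python3 b.py w11.png cap; python3 - <<'E'
from h import *
im=snap('scene','s2.png')
for l in ['neck','cap_center','stand_deck','tray_grip']: print(l,[(np.round(d['centre'],0).tolist(),round(d['confidence'],2)) for d in tip_of('scene',l)[:3]])
cv2.imwrite('pics/s2c.png',cv2.resize(im[130:310,260:460,::-1],None,fx=3,fy=3,interpolation=cv2.INTER_CUBIC))
E
```

```text
t: 18.68
eef_pos: [540.0, 103.2, 308.9]
ee_rot: [-3.141, -0.002, 3.106]
ft_force: [0.9, 0.2, -0.9]
opening: 43.1
grip_force: 50.0
t 18.68 tcp [540.  103.2 308.9] rpy [-3.141e+00 -2.000e-03  3.106e+00] F [ 0.9  0.2 -0.9] op 43.13979234018441 g 49.999863891353016
cap [([545.2, 103.4, 287.8], 0.86), ([407.4, 402.6, 3.2], 0.55)]
neck [([540.0, 101.0, 214.0], 0.85)]
cap_center [([538.0, 106.0, 301.0], 0.8), ([540.0, 101.0, 20.0], 0.26)]
stand_deck [([544.0, 98.0, 22.0], 0.95)]
tray_grip [([560.0, -9.0, 35.0], 0.65), ([420.0, -436.0, 25.0], 0.61)]
```

View pics/s2c.png

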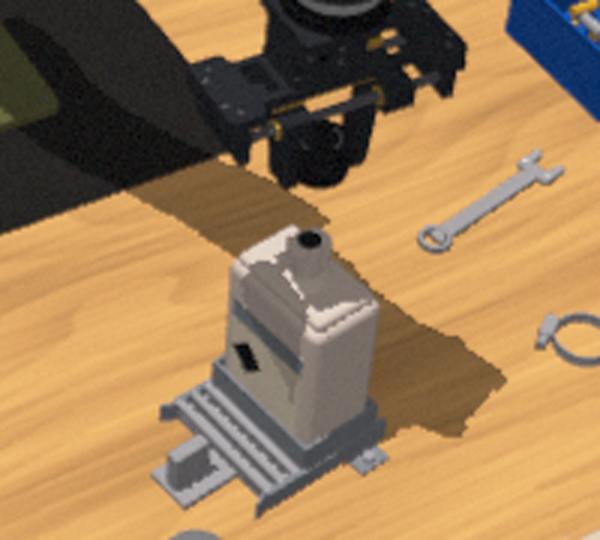

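The open neck shows at crop px (310,240) with the cap in the jaws above it at (320,165). The bottle is seated in its stand, the tray is home and the arm is still, so I hand it in.

```bash
python3 -c "
from h import *; print(job.job_done())"
```

```text
the job is handed in; nothing more can be done
None
```

I slid the tray home and let go of it, then pressed, twisted and lifted off the cap. It is held still about 75 mm above the open neck, with the bottle still seated in its stand; the job was handed in at about 19 s, and no verdict came back.

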